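# Line up the coaxial attenuators by height on the bench strip

## Task

Get the four finned attenuators ready for the next series of measurements: stand them in a row on the strip, one in the middle of each black pad, in order of height, with the shortest on the pad nearest the blue port block and the tallest at the far end. Keep them upright and set each one down gently, without letting any of them drop.

Things in the scene. Friction and masses are not known exactly. Their poses are not given: they have to be found in the camera images.
- att_50_center (a point): The shortest of four loose finned coaxial attenuators, standing upright: a black-anodised finned aluminium cylinder 40 mm in diameter and 36 mm high (graspable like a plain cylinder), with a brass connector collar 20 mm in diameter and 14 mm high on top; 50 mm high overall, 100 g or up to 30% off. All four have the same diameters and differ only in height. The point is its centre: on the axis, half-way up its overall height (25 mm above its foot). z points to its top.
- att_70_center (a point): The second shortest of four loose finned coaxial attenuators, standing upright: a black-anodised finned aluminium cylinder 40 mm in diameter and 56 mm high (graspable like a plain cylinder), with a brass connector collar 20 mm in diameter and 14 mm high on top; 70 mm high overall, 150 g or up to 30% off. All four have the same diameters and differ only in height. The point is its centre: on the axis, half-way up its overall height (35 mm above its foot). z points to its top.
- att_90_center (a point): The second tallest of four loose finned coaxial attenuators, standing upright: a black-anodised finned aluminium cylinder 40 mm in diameter and 76 mm high (graspable like a plain cylinder), with a brass connector collar 20 mm in diameter and 14 mm high on top; 90 mm high overall, 200 g or up to 30% off. All four have the same diameters and differ only in height. The point is its centre: on the axis, half-way up its overall height (45 mm above its foot). z points to its top.
- att_110_center (a point): The tallest of four loose finned coaxial attenuators, standing upright: a black-anodised finned aluminium cylinder 40 mm in diameter and 96 mm high (graspable like a plain cylinder), with a brass connector collar 20 mm in diameter and 14 mm high on top; 110 mm high overall, 250 g or up to 30% off. All four have the same diameters and differ only in height. The point is its centre: on the axis, half-way up its overall height (55 mm above its foot). z points to its top.
- strip: The fixed steel strip that the pads sit on: 450 mm long (its y axis), 70 mm wide (its x axis), 8 mm thick, lying on the bench. Origin: centre of its underside. Other than pads it carries the blue port block at one end and a low plain black end stop (12 mm high) at the other; which is at which end changes.
- pad_1: One of four alike black rubber pads on the strip, 50 mm in diameter and 2 mm thick, flat, in one row along the strip 80 mm apart (an end pad; pad_1 to pad_4 follow each other along the strip's +y). Origin: centre of its top face, 10 mm above the bench; y along the strip.
- pad_2: One of four alike black rubber pads on the strip, 50 mm in diameter and 2 mm thick, flat, in one row along the strip 80 mm apart (an inner pad; pad_1 to pad_4 follow each other along the strip's +y). Origin: centre of its top face, 10 mm above the bench; y along the strip.
- pad_3: One of four alike black rubber pads on the strip, 50 mm in diameter and 2 mm thick, flat, in one row along the strip 80 mm apart (an inner pad; pad_1 to pad_4 follow each other along the strip's +y). Origin: centre of its top face, 10 mm above the bench; y along the strip.
- pad_4: One of four alike black rubber pads on the strip, 50 mm in diameter and 2 mm thick, flat, in one row along the strip 80 mm apart (an end pad; pad_1 to pad_4 follow each other along the strip's +y). Origin: centre of its top face, 10 mm above the bench; y along the strip.
- port: The fixed port block: blue painted block 50 x 40 x 28 mm with an upright brass connector on top (46 mm high in all), standing on one end of the strip, its centre 75 mm beyond the centre of the nearest pad. Origin: centre of its underside, 8 mm above the bench.
Mind the look-alikes: they are no part of the job. Leave any purple or white look-alike of the part that bears att_50_center alone.

How it is judged (in metres and radians):
At the end, for the whole second after the job is handed in: Counting the pads from the port block, the 50, 70, 90 and 110 mm attenuators stand on the first, second, third and fourth pad: each upright within 0.1 rad, its axis within 12 mm of the pad's centre, its foot on the pad (height within 4 mm), released and at rest (((horizontal distance between port and pad_1 below 0.12 m and horizontal distance between att_50_center and pad_1 below 0.012 m and z of att_50_center in the frame of pad_1 between 0.021 and 0.029 m and horizontal distance between att_70_center and pad_2 below 0.012 m and z of att_70_center in the frame of pad_2 between 0.031 and 0.039 m and horizontal distance between att_90_center and pad_3 below 0.012 m and z of att_90_center in the frame of pad_3 between 0.041 and 0.049 m and horizontal distance between att_110_center and pad_4 below 0.012 m and z of att_110_center in the frame of pad_4 between 0.051 and 0.059 m) or (horizontal distance between port and pad_4 below 0.12 m and horizontal distance between att_50_center and pad_4 below 0.012 m and z of att_50_center in the frame of pad_4 between 0.021 and 0.029 m and horizontal distance between att_70_center and pad_3 below 0.012 m and z of att_70_center in the frame of pad_3 between 0.031 and 0.039 m and horizontal distance between att_90_center and pad_2 below 0.012 m and z of att_90_center in the frame of pad_2 between 0.041 and 0.049 m and horizontal distance between att_110_center and pad_1 below 0.012 m and z of att_110_center in the frame of pad_1 between 0.051 and 0.059 m)) and angle between each of att_50_center, att_70_center, att_90_center, att_110_center's own z axis and vertical below 0.1 rad and linear speed of each of att_50, att_70, att_90, att_110 below 0.02 m/s and angular speed of each of att_50, att_70, att_90, att_110 below 0.2 rad/s); the robot touches nothing.
It fails at once if an attenuator is tipped over (more than 0.6 rad) (angle between any of att_50_center, att_70_center, att_90_center, att_110_center's own z axis and vertical above 0.6 rad).
It fails at once if an attenuator is let fall (faster than 0.6 m/s with no finger touching it: a free drop of about 2 cm) ((linear speed of att_50 above 0.6 m/s and contact force between att_50 and the fingers below 0.01 N) or (linear speed of att_70 above 0.6 m/s and contact force between att_70 and the fingers below 0.01 N) or (linear speed of att_90 above 0.6 m/s and contact force between att_90 and the fingers below 0.01 N) or (linear speed of att_110 above 0.6 m/s and contact force between att_110 and the fingers below 0.01 N)).
It also fails if it takes over 106 s, if anything falls off the work surface, if the arm or the gripper's body presses on something with over 40 N, if the wrist force passes 120 N, or if a joint passes its speed limit or range.

## Robot

A 6-joint arm with a two-finger parallel gripper is mounted at the origin on the work surface. World frame = base frame: x ahead of the robot, y to its left, z up, the work surface at z = 0. Lengths are in m, angles in degrees, forces in N, time in s.
With the tool pointing down it reaches from about 0.4 to 0.825 m from the base axis. Payload 7 kg.
Tool frame: the origin (TCP) lies at the very end of the fingers, on their centre line; the grasp point (between the pads) lies behind it (r.grasp_offset is the z of the grasp point in the tool frame, in m); z points along the fingers, y is the direction in which the jaws open and shut (so a half turn about z gives the same grasp; the last joint's range is limited). The gripper opens to 88 mm and grips with 3 to 60 N. Pads are 19 mm wide; open, the fingers measure 130 mm over their backs; the gripper's body (78 mm by 193 mm) begins 47 mm behind the grasp point.
Start: joints at [16.507, 20.546, 0.682, 0, -70.136, -16.507], TCP at [0.675, -0, 0.227] pointing down, gripper open.
Joint ranges: [-176.03, 176.03], [-82.01, 121.73], [-58.28, 71.71], [-173.87, 95.51], [-174.79, -0.11], [-173.66, 173.66]. Speed limits (degrees/s): [136.94, 136.94, 172.46, 180, 180, 180].

## Interface

Orientations are given as [roll, pitch, yaw] about the fixed x, y, z axes, in that order (R = Rz(yaw) Ry(pitch) Rx(roll)).
In Python, from plant import r gives the robot as it stands. The module is installed in compiled form; this text tells all that it offers.
- The arm moves only by the tool servo_tool, never from a script. Its argument "targets" is a list of rows, each an object of numbers: "dx", "dy", "dz": the shift along the world's x, y, z in cm; "spin": the turn about the world's z in rad; "grip": the opening in per cent of the stroke, from 0 (shut) to 100 (fully open). A call has exactly 10 rows; each row is the pose to reach, as a shift and turn from the pose commanded when the call began; what a row does not reach only later rows make up. A row lasts 1/12 s, in which the tool goes at most 41.7 mm and 7.16 degrees, less where a joint would pass 70% of its speed; a pose out of reach is approached as far as the arm can. A call with a gripper value outside its range is refused whole. The fingers move at their own pace and stop on an object; "squeeze" is the grip in N (left out, the last holds). Time passes only in rows, so rows that repeat a pose let the fingers close, or fill a call up. It gives the time, the measured TCP pose, the force and the opening at its end, in the units of the state.
- r.get_state(): the state, without advancing time (a new reading comes with each control period).
- r.capture(name): name is "scene" or "side" or "wrist"; returns the picture (400x640x3 uint8, blue, green, red); there is no depth.
- r.get_calibration(name): a dict with "K" (3x3 intrinsics, pixels), "k1" (the pictures are not rectified: a ray, as slopes to the right and down, at radius r is drawn at 1 + k1 r^2 times it, then the intrinsics apply), "extrinsics" (4x4, takes a point from camera to world coordinates). Camera axes: x right, y down, z forward; pixel columns grow to the right and rows downward; lengths in m; the calibration is good to about 2 mm. A picture is of the moment at which its call begins: read the wrist's pose just before it. get_calibration takes no time and is no camera call; for the wrist camera it gives the pose at the moment of the call.
- r.close_job(): hands the job in, once; it reports no verdict.
Trained networks look in the newest picture that a camera, given by its name, has taken for a name from the list of things; names that differ only in an ending like _2 or _b are one class to them, and where a whole thing is asked for, a point or a joint stands for the part that bears it (a point fixed in the world has none). Each returns a list of dicts, best first, with "p" (0 to 1); they miss things now and then, are a little off and sometimes report something else, mostly with a low value. They report only what shows in the picture. A call takes as long as a camera call. They do not tell look-alikes from the thing itself.
- r.cut_out(name, camera): "mask" (400x640 bool, what is visible of it) and "extent" ([left, top, right, bottom] in pixels, round what is visible of it).
The state is a dict: "time_s": time; "joints": joint angles; "qd": joint speeds; "joint_torque": joint torques, N m; "tcp_pos": TCP position; "eef_rot": TCP orientation; "contact_force": force on the tool from outside, world axes, zero at the start; "moment": the same for the moment, N m; "gripper_width": finger opening in m.
Only numpy, scipy, OpenCV 4.12 (cv2) and the standard library are available. Lean on these libraries where they do the work, as an engineer would, in place of code of your own. Each camera call takes 0.05 s, during which the arm holds its last target. There are 200 camera calls.

## Working session

There is one attempt and no reset: what is moved stays moved. The work goes in short steps, Python scripts to look and compute and a tool call to move; the robot and the scene stay as the last step left them, time stands still between calls to the robot, and variables do not carry over. Pictures are saved under pics/ and viewed, about 12 in all and at most 16, crops included, and the job is handed in when it is done.

Besides the shell and the picture viewer there is one more tool, called after ">>>" by a JSON object that holds its "name" and its "arguments". servo_tool: Moves the arm, as the interface text tells. Its arguments: {"type":"object","properties":{"targets":{"type":"array"},"squeeze":{"type":"number"}},"required":["targets"]}

```bash
mkdir -p pics; cat > h.py <<'E'
import numpy as np,cv2
from plant import r
def cap(n,f=None):
    c=r.get_calibration(n); im=r.capture(n)
    if f: cv2.imwrite('pics/'+f+'.png',im)
    return im,c
def ray(c,u,v):
    K=np.array(c['K']);d=np.array([c['k1'],0,0,0,0.])
    # radial k1 model = opencv's k1
    p=cv2.undistortPoints(np.array([[[u,v]]],float),K,d)[0,0]
    T=np.array(c['extrinsics']);return T[:3,3],T[:3,:3]@np.array([p[0],p[1],1.])
def atz(c,u,v,z):
    o,d=ray(c,u,v);return o+d*(z-o[2])/d[2]
def proj(c,P):
    T=np.linalg.inv(np.array(c['extrinsics']));rv=cv2.Rodrigues(T[:3,:3])[0]
    return cv2.projectPoints(np.array(P,float).reshape(-1,1,3),rv,T[:3,3],np.array(c['K']),np.array([c['k1'],0,0,0,0.]))[0].reshape(-1,2)
E
python3 - <<'E'
from h import *
for n in ('scene','side','wrist'):
    im,c=cap(n,n+'0'); print(n,np.round(c['extrinsics'],3).tolist(),np.round(c['K'],1).tolist(),c['k1'])
    for k in ('att_50_center','att_70_center','att_90_center','att_110_center','pad_1','port','strip'):
        print(k,[(round(d['p'],2),[int(x) for x in d['extent']]) for d in r.cut_out(k,n)])
print(r.get_state(),r.grasp_offset)
a=[cv2.imread(f'pics/{n}0.png') for n in ('scene','side')]
cv2.imwrite('pics/sc.png',a[0]);
E
```

```text
scene [[0.784, 0.361, -0.505, 1.02], [0.621, -0.457, 0.636, -0.638], [-0.001, -0.813, -0.583, 0.658], [0.0, 0.0, 0.0, 1.0]] [[426.4, 0.0, 324.5], [0.0, 426.4, 202.4], [0.0, 0.0, 1.0]] -0.0903841725051161
att_50_center [(0.87, [275, 219, 289, 241]), (0.85, [312, 215, 330, 240]), (0.81, [233, 218, 248, 243]), (0.75, [328, 202, 345, 223]), (0.5, [240, 195, 258, 220])]
att_70_center [(0.72, [312, 173, 330, 198]), (0.66, [274, 216, 294, 244])]
att_90_center [(0.87, [360, 157, 375, 188])]
att_110_center [(0.74, [221, 231, 244, 283])]
pad_1 [(0.83, [333, 247, 360, 265]), (0.7, [379, 217, 400, 233]), (0.7, [396, 203, 416, 216]), (0.53, [357, 232, 381, 242]), (0.47, [359, 158, 373, 189])]
port [(0.97, [306, 255, 339, 283]), (0.74, [334, 248, 358, 265]), (0.54, [220, 233, 244, 279])]
strip [(0.8, [304, 197, 439, 289])]
side [[0.627, -0.439, 0.644, -0.03], [-0.779, -0.329, 0.534, -0.481], [-0.023, -0.836, -0.548, 0.532], [0.0, 0.0, 0.0, 1.0]] [[467.8, 0.0, 312.5], [0.0, 467.8, 202.4], [0.0, 0.0, 1.0]] -0.028493452300586
att_50_center [(0.94, [270, 195, 297, 226]), (0.92, [309, 233, 333, 268]), 
[... 1105 characters left out ...]
13, 413, 335])]
{'time_s': 1.2, 'joints': array([ 1.65081641e+01,  2.05461859e+01,  6.82794106e-01, -5.80180078e-04,
       -7.01348497e+01, -1.65063369e+01]), 'qd': array([-0.00921897, -0.03334614,  0.04518782,  0.0052883 , -0.0182948 ,
        0.03200641]), 'joint_torque': array([ 2.88605625e-03, -5.82394338e+01,  2.93288898e+01,  7.00223878e+00,
        1.26486630e-02, -6.74885428e-05]), 'tcp_pos': array([6.74990752e-01, 3.70146030e-06, 2.26567743e-01]), 'eef_rot': array([-1.79998469e+02,  1.02280830e-03, -8.99983698e+01]), 'contact_force': array([-0.21182152, -0.57479909, -1.05691938]), 'moment': array([-0.02691737,  0.01402756, -0.03069074]), 'gripper_width': 0.0873240634022189} -0.0188
```

View pics/scene0.png

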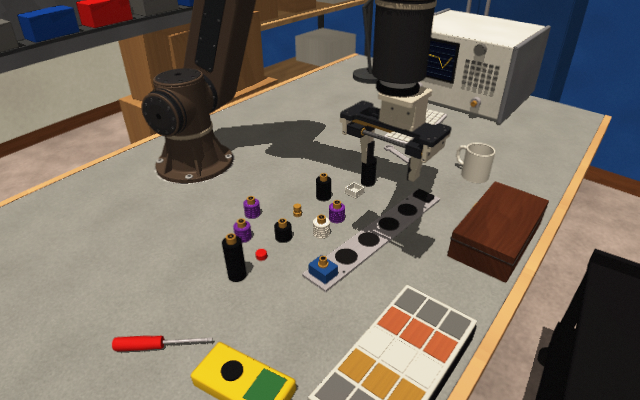

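View pics/side0.png

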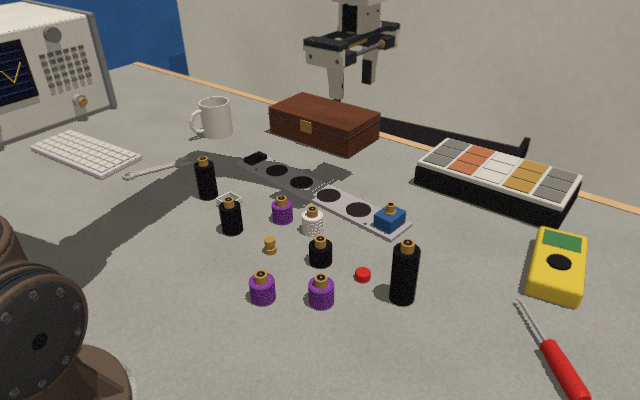

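View pics/wrist0.png

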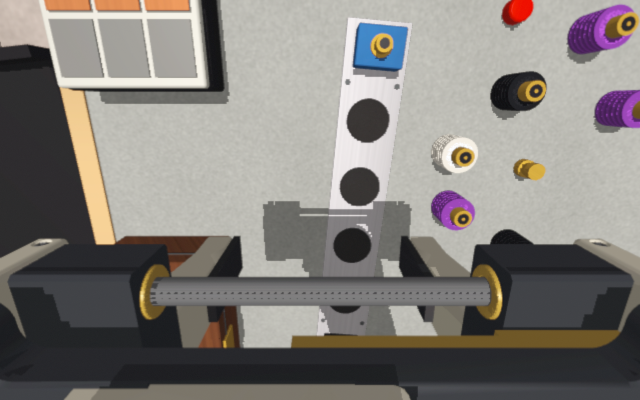

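The scene view shows black parts at (283,230), (323,186) and (233,257), and the side view at (320,251), (231,215), (405,273) and (206,178). The port end of the strip is toward -y, at wrist (382,45). Next I fit poses from the two views.

```bash
cat >> h.py <<'E'
from scipy.optimize import least_squares
A=np.linspace(0,2*np.pi,40)
def model(x,y,h,z0=0):
    P=[]
    for rr,z in ((.02,0),(.02,h-.014),(.01,h-.014),(.01,h)):
        P.append(np.c_[x+rr*np.cos(A),y+rr*np.sin(A),0*A+z+z0])
    return np.vstack(P)
def ext(c,x,y,h,z0=0):
    q=proj(c,model(x,y,h,z0));return np.r_[q.min(0),q.max(0)]
def fit(obs,x0,h=None,z0=0):
    # obs list of (calib, extent)
    f=lambda p:np.concatenate([ext(c,p[0],p[1],h or p[2],z0)-np.array(e) for c,e in obs])
    s=least_squares(f,x0 if h is None else x0[:2],loss='soft_l1');return s.x,np.abs(s.fun).max()
E
python3 - <<'E'
from h import *
C={n:r.get_calibration(n) for n in ('scene','side','wrist')}
S=C['side'];N=C['scene']
for nm,h,es,en in (('50',.05,[309,233,333,268],[275,219,293,241]),('70',.07,[220,195,246,236],[315,173,331,200]),('90',.09,[195,156,217,200],None),('110',.11,[390,240,421,305],[222,233,245,281])):
    g=atz(S,(es[0]+es[2])/2,es[3]-5,0.0)
    o=[(S,es)]+([(N,en)] if en else [])
    p,e=fit(o,[g[0],g[1],h]);q,e2=fit(o,[g[0],g[1],h],h)
    print(nm,p.round(4),e.round(1),'fixed h',q.round(4),e2.round(1),'scene box',ext(N,q[0],q[1],h).round(),'wrist',ext(C['wrist'],q[0],q[1],h).round())
W=C['wrist'];
im=cv2.imread('pics/wrist0.png')
for k in ((368,121),(360,186),(352,245),(344,303)): print('pad',atz(W,*k,.01).round(4))
for k in ((346,256),(369,240),(388,223),(407,210)): print('pad scene',atz(N,*k,.01).round(4))
for k in ((358,209),(329,195),(301,182),(277,170)): print('pad side',atz(S,*k,.01).round(4))
print('port',atz(W,382,44,.054).round(4))
for k in((324,195),(320,251),(281,210),(312,222),(262,288),(320,292),(229,202)):print('bench',k,atz(S,*k,.025).round(3))
E
```

```text
50 [ 0.4616 -0.0884  0.0492] 1.3 fixed h [ 0.4615 -0.0885] 1.6 scene box [275. 217. 293. 242.] wrist [487.  72. 543. 112.]
70 [0.4309 0.098  0.0715] 1.2 fixed h [0.431  0.0985] 1.1 scene box [316. 173. 331. 201.] wrist [488. 227. 547. 277.]
90 [0.4839 0.2358 0.0882] 1.2 fixed h [0.4831 0.2345] 1.3 scene box [360. 152. 376. 186.] wrist [437. 314. 492. 385.]
110 [ 0.4677 -0.2455  0.1062] 1.4 fixed h [ 0.4675 -0.2459] 2.3 scene box [221. 232. 246. 282.] wrist [ 506. -178.  643.  -48.]
pad [ 0.6194 -0.0579  0.01  ]
pad [0.6257 0.02   0.01  ]
pad [0.6331 0.0998 0.01  ]
pad [0.6416 0.1883 0.01  ]
pad scene [ 0.6226 -0.0609  0.01  ]
pad scene [0.6325 0.0162 0.01  ]
pad scene [0.6338 0.0981 0.01  ]
pad scene [0.644  0.1739 0.01  ]
pad side [ 0.6185 -0.0587  0.01  ]
pad side [0.6254 0.0188 0.01  ]
pad side [0.6311 0.0998 0.01  ]
pad side [0.6393 0.1785 0.01  ]
port [ 0.6158 -0.1321  0.054 ]
bench (324, 195) [0.6   0.013 0.025]
bench (320, 251) [ 0.455 -0.091  0.025]
bench (281, 210) [0.508 0.046 0.025]
bench (312, 222) [ 0.513 -0.027  0.025]
bench (262, 288) [ 0.329 -0.075  0.025]
bench (320, 292) [ 0.377 -0.152  0.025]
bench (229, 202) [0.466 0.148 0.025]
```

>>> {"name": "servo_tool", "arguments": {"targets": [{"dx": -2,"dy": -0.8},{"dx": -5,"dy": -2},{"dx": -8.5,"dy": -3.5,"dz": -1},{"dx": -12,"dy": -5,"dz": -2.5},{"dx": -15.5,"dy": -6.4,"dz": -4},{"dx": -18.5,"dy": -7.7,"dz": -5.5},{"dx": -20.5,"dy": -8.5,"dz": -6.5},{"dx": -21.35,"dy": -8.85,"dz": -7},{"dx": -21.35,"dy": -8.85,"dz": -7},{"dx": -21.35,"dy": -8.85,"dz": -7}], "squeeze": 25}}

```text
validation failed for argument at $.ta...
```

```bash
python3 - <<'E'
from h import *
im,c=cap('wrist','w1'); 
print(ext(c,.4615,-.0885,.05).round(),[(round(d['p'],2),[int(x) for x in d['extent']]) for d in r.cut_out('att_50_center','wrist')])
for p in ((.431,.0985,.07),(.483,.2345,.09)): cv2.polylines(im,[proj(c,model(*p)).astype(int)],True,(0,255,0),1)
cv2.polylines(im,[proj(c,model(.4615,-.0885,.05)).astype(int)],False,(0,255,0),1)
cv2.imwrite('pics/w1o.png',im); print(r.get_state()['tcp_pos'])
E
```

```text
[487.  72. 543. 112.] [(0.79, [430, 132, 476, 174]), (0.77, [568, 5, 640, 54]), (0.76, [429, 191, 477, 230]), (0.73, [592, 88, 640, 127]), (0.66, [488, 72, 547, 112]), (0.22, [317, 16, 412, 334])]
[ 6.74962779e-01 -3.91932596e-05  2.26558301e-01]
```

View pics/w1o.png

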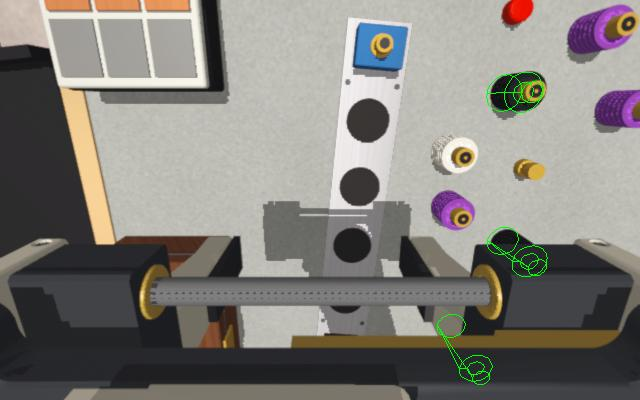

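The overlay fits the 50 at (516,92) to about 3 px. The move was refused, probably because every row needs all its keys, so I resend it with them filled in.

>>> {"name": "servo_tool", "arguments": {"targets": [{"dx": -2,"dy": -0.8,"dz": 0,"spin": 0,"grip": 100},{"dx": -5,"dy": -2,"dz": 0,"spin": 0,"grip": 100},{"dx": -8.5,"dy": -3.5,"dz": -1,"spin": 0,"grip": 100},{"dx": -12,"dy": -5,"dz": -2.5,"spin": 0,"grip": 100},{"dx": -15.5,"dy": -6.4,"dz": -4,"spin": 0,"grip": 100},{"dx": -18.5,"dy": -7.7,"dz": -5.5,"spin": 0,"grip": 100},{"dx": -20.5,"dy": -8.5,"dz": -6.5,"spin": 0,"grip": 100},{"dx": -21.5,"dy": -8.9,"dz": -7,"spin": 0,"grip": 100},{"dx": -21.5,"dy": -8.9,"dz": -7,"spin": 0,"grip": 100},{"dx": -21.5,"dy": -8.9,"dz": -7,"spin": 0,"grip": 100}], "squeeze": 25}}

```text
time_s: 2.13
tcp_pos: [0.4608, -0.089, 0.1573]
eef_rot: [-179.9, -0.0, -90.0]
contact_force: [0.6, 0.5, 0.9]
gripper_width: 0.0874
```

```bash
python3 - <<'E'
from h import *
im,c=cap('wrist','w1'); 
print(ext(c,.460,-.0885,.05).round(),[(round(d['p'],2),[int(x) for x in d['extent']]) for d in r.cut_out('att_50_center','wrist')])
for p in ((.460,-.0885,.05),(.431,.0985,.07),(.483,.2345,.09)):cv2.polylines(im,[proj(c,model(*p)).astype(int)],False,(0,255,0),1)
cv2.imwrite('pics/w1o.png',im); print(r.get_state()['tcp_pos'])
E
```

```text
[299. 164. 343. 213.] [(0.92, [301, 166, 347, 212]), (0.83, [379, 101, 434, 146]), (0.83, [243, 227, 287, 278]), (0.72, [424, 180, 480, 229]), (0.61, [250, 305, 291, 334])]
[ 0.46174962 -0.0886263   0.1573528 ]
```

View pics/w1o.png

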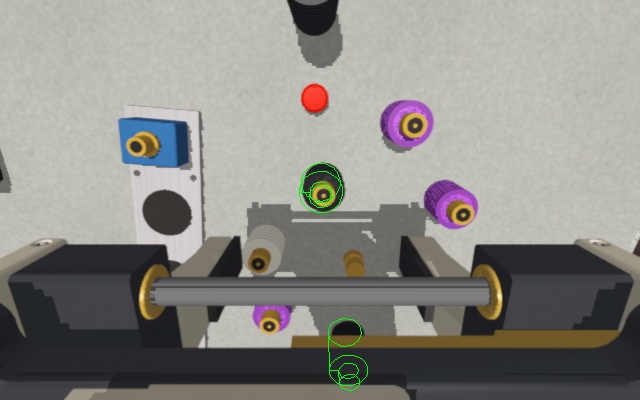

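The overlay fits the 50 within about 2 px and the path down is clear. Descend and grip.

>>> {"name": "servo_tool", "arguments": {"targets": [{"dx": 0,"dy": 0,"dz": -2,"spin": 0,"grip": 100},{"dx": 0,"dy": 0,"dz": -5,"spin": 0,"grip": 100},{"dx": 0,"dy": 0,"dz": -8,"spin": 0,"grip": 100},{"dx": 0,"dy": 0,"dz": -10.5,"spin": 0,"grip": 100},{"dx": 0,"dy": 0,"dz": -12.5,"spin": 0,"grip": 100},{"dx": 0,"dy": 0,"dz": -13.7,"spin": 0,"grip": 100},{"dx": 0,"dy": 0,"dz": -14.4,"spin": 0,"grip": 100},{"dx": 0,"dy": 0,"dz": -14.6,"spin": 0,"grip": 80},{"dx": 0,"dy": 0,"dz": -14.6,"spin": 0,"grip": 60},{"dx": 0,"dy": 0,"dz": -14.6,"spin": 0,"grip": 50}]}}

```text
time_s: 3.07
tcp_pos: [0.461, -0.0888, 0.0112]
eef_rot: [-179.9, 0.0, -90.0]
contact_force: [0.1, -0.4, 0.5]
gripper_width: 0.0727
```

>>> {"name": "servo_tool", "arguments": {"targets": [{"dx": 0,"dy": 0,"dz": 0,"spin": 0,"grip": 45},{"dx": 0,"dy": 0,"dz": 0,"spin": 0,"grip": 40},{"dx": 0,"dy": 0,"dz": 0,"spin": 0,"grip": 35},{"dx": 0,"dy": 0,"dz": 0,"spin": 0,"grip": 30},{"dx": 0,"dy": 0,"dz": 0,"spin": 0,"grip": 30},{"dx": 0,"dy": 0,"dz": 0,"spin": 0,"grip": 30},{"dx": 0,"dy": 0,"dz": 0,"spin": 0,"grip": 30},{"dx": 0,"dy": 0,"dz": 0,"spin": 0,"grip": 30},{"dx": 0,"dy": 0,"dz": 0,"spin": 0,"grip": 30},{"dx": 0,"dy": 0,"dz": 0,"spin": 0,"grip": 30}]}}

```text
time_s: 3.9
tcp_pos: [0.4599, -0.089, 0.0109]
eef_rot: [-180.0, -0.0, -90.0]
contact_force: [-1.4, 1.0, 6.5]
gripper_width: 0.0396
```

>>> {"name": "servo_tool", "arguments": {"targets": [{"dx": 0,"dy": 0,"dz": 0.5,"spin": 0,"grip": 30},{"dx": 0,"dy": 0,"dz": 2,"spin": 0,"grip": 30},{"dx": 0,"dy": 0,"dz": 4,"spin": 0,"grip": 30},{"dx": 0,"dy": 0,"dz": 6.5,"spin": 0,"grip": 30},{"dx": 1,"dy": 0.2,"dz": 7.5,"spin": 0,"grip": 30},{"dx": 3,"dy": 0.6,"dz": 7.5,"spin": 0,"grip": 30},{"dx": 5.5,"dy": 1.1,"dz": 7.5,"spin": 0,"grip": 30},{"dx": 8.5,"dy": 1.6,"dz": 7.5,"spin": 0,"grip": 30},{"dx": 11.5,"dy": 2.2,"dz": 7.5,"spin": 0,"grip": 30},{"dx": 14,"dy": 2.7,"dz": 7.5,"spin": 0,"grip": 30}]}}

```text
time_s: 4.73
tcp_pos: [0.6018, -0.0617, 0.0857]
eef_rot: [-180.0, 0.0, -90.0]
contact_force: [-0.6, 0.3, -0.6]
gripper_width: 0.0393
```

>>> {"name": "servo_tool", "arguments": {"targets": [{"dx": 1.5,"dy": 0.3,"dz": 0,"spin": 0,"grip": 30},{"dx": 1.95,"dy": 0.3,"dz": 0,"spin": 0,"grip": 30},{"dx": 1.95,"dy": 0.3,"dz": 0,"spin": 0,"grip": 30},{"dx": 1.95,"dy": 0.3,"dz": -1,"spin": 0,"grip": 30},{"dx": 1.95,"dy": 0.3,"dz": -2.5,"spin": 0,"grip": 30},{"dx": 1.95,"dy": 0.3,"dz": -4,"spin": 0,"grip": 30},{"dx": 1.95,"dy": 0.3,"dz": -5,"spin": 0,"grip": 30},{"dx": 1.95,"dy": 0.3,"dz": -5.5,"spin": 0,"grip": 30},{"dx": 1.95,"dy": 0.3,"dz": -5.7,"spin": 0,"grip": 30},{"dx": 1.95,"dy": 0.3,"dz": -5.7,"spin": 0,"grip": 30}]}}

```text
time_s: 5.57
tcp_pos: [0.6191, -0.0592, 0.0284]
eef_rot: [180.0, -0.0, -90.0]
contact_force: [0.3, -0.2, -0.0]
gripper_width: 0.0398
```

```bash
python3 - <<'E'
from h import *
s=r.get_state();print(s['tcp_pos'],s['gripper_width'],s['contact_force'])
im,c=cap('wrist');b,cb=cap('side')
x,y,z=s['tcp_pos']
for i,cc in ((im,c),(b,cb)):
    cv2.polylines(i,[proj(cc,model(x,y+.0005,.05,z-.0105)).astype(int)],False,(0,255,0),1)
    for px,py in ((.6193,-.0585),(.626,.0194),(.6325,.0998),(.640,.179)):
        cv2.polylines(i,[proj(cc,np.c_[px+.025*np.cos(A),py+.025*np.sin(A),0*A+.01]).astype(int)],True,(0,255,255),1)
b=cv2.resize(b[130:260,220:440],None,fx=3,fy=3)
cv2.imwrite('pics/w2.png',im);cv2.imwrite('pics/s2.png',b)
E
```

```text
[ 0.61908389 -0.05915533  0.02835494] 0.039759861314713915 [ 0.29422229 -0.15698436 -0.01397657]
```

View pics/w2.png

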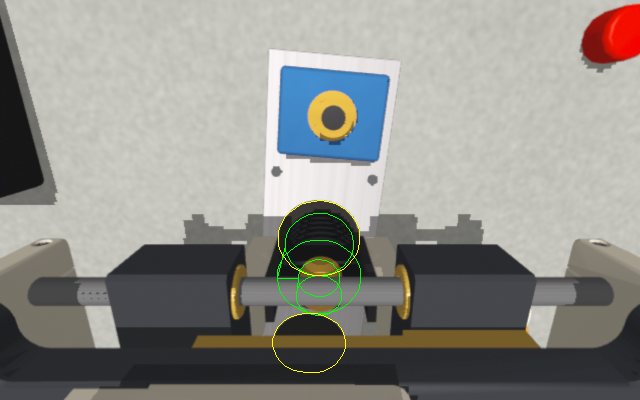

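View pics/s2.png

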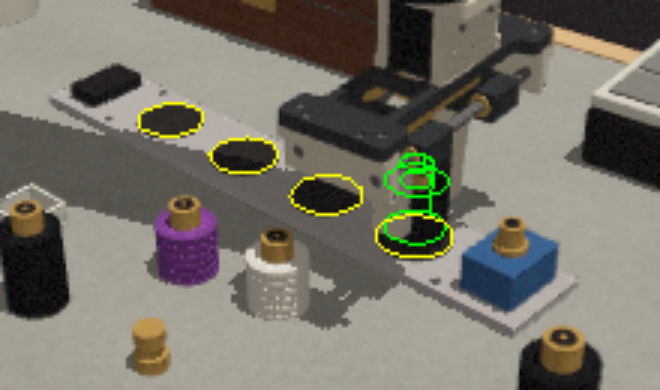

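The wrist and side overlays both fit: pads within 1–2 px and the held 50 centred over pad 1. Lower and release.

>>> {"name": "servo_tool", "arguments": {"targets": [{"dx": 0,"dy": 0,"dz": -0.3,"spin": 0,"grip": 30},{"dx": 0,"dy": 0,"dz": -0.5,"spin": 0,"grip": 30},{"dx": 0,"dy": 0,"dz": -0.65,"spin": 0,"grip": 30},{"dx": 0,"dy": 0,"dz": -0.75,"spin": 0,"grip": 30},{"dx": 0,"dy": 0,"dz": -0.8,"spin": 0,"grip": 30},{"dx": 0,"dy": 0,"dz": -0.8,"spin": 0,"grip": 30},{"dx": 0,"dy": 0,"dz": -0.8,"spin": 0,"grip": 50},{"dx": 0,"dy": 0,"dz": -0.8,"spin": 0,"grip": 60},{"dx": 0,"dy": 0,"dz": -0.8,"spin": 0,"grip": 70},{"dx": 0,"dy": 0,"dz": -0.8,"spin": 0,"grip": 75}]}}

```text
time_s: 6.5
tcp_pos: [0.6196, -0.059, 0.0205]
eef_rot: [-180.0, 0.0, -90.0]
contact_force: [0.0, 0.7, -0.3]
gripper_width: 0.0583
```

>>> {"name": "servo_tool", "arguments": {"targets": [{"dx": 0,"dy": 0,"dz": 0,"spin": 0,"grip": 75},{"dx": 0,"dy": 0,"dz": 1,"spin": 0,"grip": 75},{"dx": 0,"dy": 0,"dz": 3,"spin": 0,"grip": 75},{"dx": 0,"dy": 0,"dz": 6,"spin": 0,"grip": 90},{"dx": 0,"dy": 0,"dz": 9.5,"spin": 0,"grip": 100},{"dx": 0,"dy": 0,"dz": 12,"spin": 0,"grip": 100},{"dx": -2,"dy": 1,"dz": 13,"spin": 0,"grip": 100},{"dx": -5,"dy": 3.5,"dz": 13,"spin": 0,"grip": 100},{"dx": -8,"dy": 6.5,"dz": 13,"spin": 0,"grip": 100},{"dx": -11,"dy": 9.5,"dz": 13,"spin": 0,"grip": 100}]}}

```text
time_s: 7.33
tcp_pos: [0.5094, 0.0352, 0.1514]
eef_rot: [-179.9, 0.0, -90.1]
contact_force: [0.5, 1.2, 0.4]
gripper_width: 0.0874
```

>>> {"name": "servo_tool", "arguments": {"targets": [{"dx": -2,"dy": 1.6,"dz": 0,"spin": 0,"grip": 100},{"dx": -4.5,"dy": 3.5,"dz": 0,"spin": 0,"grip": 100},{"dx": -6.5,"dy": 5.2,"dz": 0,"spin": 0,"grip": 100},{"dx": -7.6,"dy": 6,"dz": 0,"spin": 0,"grip": 100},{"dx": -7.9,"dy": 6.2,"dz": 0,"spin": 0,"grip": 100},{"dx": -7.9,"dy": 6.2,"dz": 0,"spin": 0,"grip": 100},{"dx": -7.9,"dy": 6.2,"dz": 0,"spin": 0,"grip": 100},{"dx": -7.9,"dy": 6.2,"dz": 0,"spin": 0,"grip": 100},{"dx": -7.9,"dy": 6.2,"dz": 0,"spin": 0,"grip": 100},{"dx": -7.9,"dy": 6.2,"dz": 0,"spin": 0,"grip": 100}]}}

```text
time_s: 8.17
tcp_pos: [0.4319, 0.0964, 0.1503]
eef_rot: [180.0, -0.0, -90.1]
contact_force: [-0.4, -0.7, 0.1]
gripper_width: 0.0877
```

```bash
python3 - <<'E'
from h import *
im,c=cap('wrist'); 
D=[(round(d['p'],2),[int(x) for x in d['extent']]) for d in r.cut_out('att_70_center','wrist')]+[(round(d['p'],2),[int(x) for x in d['extent']]) for d in r.cut_out('att_50_center','wrist')]
print(ext(c,.431,.0985,.07).round(),D)
for _,e in D:
    p,er=fit([(c,e)],[.431,.0985,.07],.07); 
    if er<4: print(p.round(4),er)
cv2.polylines(im,[proj(c,model(.431,.0985,.07)).astype(int)],False,(0,255,0),1)
cv2.imwrite('pics/w3.png',im); print(r.get_state()['tcp_pos'])
cap('side','s3');print([(round(d['p'],2),[int(x) for x in d['extent']]) for d in r.cut_out('att_50_center','side')],ext(r.get_calibration('side'),.6193,-.0585,.05,.01).round())
E
```

```text
[297. 167. 345. 225.] [(0.84, [301, 169, 347, 228]), (0.79, [413, 0, 469, 18]), (0.67, [184, 23, 242, 83]), (0.66, [38, 3, 123, 34]), (0.56, [199, 117, 257, 165]), (0.48, [118, 241, 125, 244])]
[0.4283 0.101 ] 0.627544649055892
[0.5089 0.0476] 3.879962735703316
[0.43172576 0.09653795 0.15035397]
[(0.8, [346, 185, 370, 213]), (0.75, [248, 271, 273, 306]), (0.63, [270, 193, 296, 225]), (0.59, [309, 274, 334, 309]), (0.56, [301, 203, 324, 238]), (0.35, [196, 163, 220, 202])] [348. 185. 369. 214.]
```

View pics/w3.png

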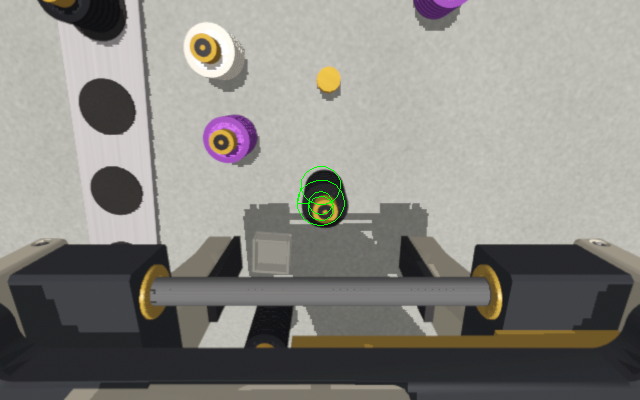

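The 70 stands at about (0.4285, 0.1005), seen in the wrist view at (322,197). The small tray at (270,253) is clear of the fingers. The 50 stands on pad 1 in the side view.

>>> {"name": "servo_tool", "arguments": {"targets": [{"dx": -0.2,"dy": 0.25,"dz": -2,"spin": 0,"grip": 100},{"dx": -0.2,"dy": 0.25,"dz": -5,"spin": 0,"grip": 100},{"dx": -0.2,"dy": 0.25,"dz": -8,"spin": 0,"grip": 100},{"dx": -0.2,"dy": 0.25,"dz": -10.5,"spin": 0,"grip": 100},{"dx": -0.2,"dy": 0.25,"dz": -12,"spin": 0,"grip": 100},{"dx": -0.2,"dy": 0.25,"dz": -12.7,"spin": 0,"grip": 100},{"dx": -0.2,"dy": 0.25,"dz": -12.8,"spin": 0,"grip": 100},{"dx": -0.2,"dy": 0.25,"dz": -12.8,"spin": 0,"grip": 80},{"dx": -0.2,"dy": 0.25,"dz": -12.8,"spin": 0,"grip": 60},{"dx": -0.2,"dy": 0.25,"dz": -12.8,"spin": 0,"grip": 50}]}}

```text
time_s: 9.25
tcp_pos: [0.4303, 0.1, 0.0236]
eef_rot: [-179.9, 0.1, -90.0]
contact_force: [-0.2, 0.1, 0.8]
gripper_width: 0.0731
```

>>> {"name": "servo_tool", "arguments": {"targets": [{"dx": 0,"dy": 0,"dz": 0,"spin": 0,"grip": 45},{"dx": 0,"dy": 0,"dz": 0,"spin": 0,"grip": 40},{"dx": 0,"dy": 0,"dz": 0,"spin": 0,"grip": 35},{"dx": 0,"dy": 0,"dz": 0,"spin": 0,"grip": 30},{"dx": 0,"dy": 0,"dz": 0,"spin": 0,"grip": 30},{"dx": 0,"dy": 0,"dz": 0,"spin": 0,"grip": 30},{"dx": 0,"dy": 0,"dz": 0,"spin": 0,"grip": 30},{"dx": 0,"dy": 0,"dz": 0,"spin": 0,"grip": 30},{"dx": 0,"dy": 0,"dz": 0,"spin": 0,"grip": 30},{"dx": 0,"dy": 0,"dz": 0,"spin": 0,"grip": 30}]}}

```text
time_s: 10.08
tcp_pos: [0.4295, 0.0994, 0.0227]
eef_rot: [180.0, -0.0, -90.0]
contact_force: [-1.4, -0.2, 5.1]
gripper_width: 0.0396
```

>>> {"name": "servo_tool", "arguments": {"targets": [{"dx": 0,"dy": 0,"dz": 0.5,"spin": 0,"grip": 30},{"dx": 0,"dy": 0,"dz": 2,"spin": 0,"grip": 30},{"dx": 0,"dy": 0,"dz": 4.5,"spin": 0,"grip": 30},{"dx": 0,"dy": 0,"dz": 7,"spin": 0,"grip": 30},{"dx": 1,"dy": -0.4,"dz": 8,"spin": 0,"grip": 30},{"dx": 3,"dy": -1.2,"dz": 8,"spin": 0,"grip": 30},{"dx": 6,"dy": -2.5,"dz": 8,"spin": 0,"grip": 30},{"dx": 9,"dy": -3.7,"dz": 8,"spin": 0,"grip": 30},{"dx": 12,"dy": -4.9,"dz": 8,"spin": 0,"grip": 30},{"dx": 15,"dy": -6.1,"dz": 8,"spin": 0,"grip": 30}]}}

```text
time_s: 10.92
tcp_pos: [0.5807, 0.0376, 0.1026]
eef_rot: [180.0, 0.0, -90.0]
contact_force: [0.4, 0.4, -0.3]
gripper_width: 0.0396
```

>>> {"name": "servo_tool", "arguments": {"targets": [{"dx": 2.5,"dy": -1,"dz": 0,"spin": 0,"grip": 30},{"dx": 4,"dy": -1.7,"dz": 0,"spin": 0,"grip": 30},{"dx": 4.75,"dy": -2,"dz": 0,"spin": 0,"grip": 30},{"dx": 4.75,"dy": -2,"dz": 0,"spin": 0,"grip": 30},{"dx": 4.75,"dy": -2,"dz": -1,"spin": 0,"grip": 30},{"dx": 4.75,"dy": -2,"dz": -2.5,"spin": 0,"grip": 30},{"dx": 4.75,"dy": -2,"dz": -4,"spin": 0,"grip": 30},{"dx": 4.75,"dy": -2,"dz": -5.2,"spin": 0,"grip": 30},{"dx": 4.75,"dy": -2,"dz": -5.9,"spin": 0,"grip": 30},{"dx": 4.75,"dy": -2,"dz": -6.2,"spin": 0,"grip": 30}]}}

```text
time_s: 11.75
tcp_pos: [0.6257, 0.0186, 0.0392]
eef_rot: [179.9, -0.0, -90.0]
contact_force: [0.5, 0.1, -1.1]
gripper_width: 0.0397
```

>>> {"name": "servo_tool", "arguments": {"targets": [{"dx": 0,"dy": 0,"dz": -0.3,"spin": 0,"grip": 30},{"dx": 0,"dy": 0,"dz": -0.5,"spin": 0,"grip": 30},{"dx": 0,"dy": 0,"dz": -0.65,"spin": 0,"grip": 30},{"dx": 0,"dy": 0,"dz": -0.75,"spin": 0,"grip": 30},{"dx": 0,"dy": 0,"dz": -0.8,"spin": 0,"grip": 30},{"dx": 0,"dy": 0,"dz": -0.8,"spin": 0,"grip": 30},{"dx": 0,"dy": 0,"dz": -0.8,"spin": 0,"grip": 30},{"dx": 0,"dy": 0,"dz": -0.8,"spin": 0,"grip": 30},{"dx": 0,"dy": 0,"dz": -0.8,"spin": 0,"grip": 30},{"dx": 0,"dy": 0,"dz": -0.8,"spin": 0,"grip": 30}]}}

```text
time_s: 12.58
tcp_pos: [0.6272, 0.0184, 0.0328]
eef_rot: [-180.0, 0.0, -90.0]
contact_force: [-0.4, 0.0, -0.5]
gripper_width: 0.0395
```

>>> {"name": "servo_tool", "arguments": {"targets": [{"dx": 0,"dy": 0,"dz": 0,"spin": 0,"grip": 50},{"dx": 0,"dy": 0,"dz": 0,"spin": 0,"grip": 60},{"dx": 0,"dy": 0,"dz": 0,"spin": 0,"grip": 70},{"dx": 0,"dy": 0,"dz": 0,"spin": 0,"grip": 75},{"dx": 0,"dy": 0,"dz": 0.5,"spin": 0,"grip": 75},{"dx": 0,"dy": 0,"dz": 2,"spin": 0,"grip": 75},{"dx": 0,"dy": 0,"dz": 5,"spin": 0,"grip": 80},{"dx": 0,"dy": 0,"dz": 8.5,"spin": 0,"grip": 90},{"dx": 0,"dy": 0,"dz": 12,"spin": 0,"grip": 100},{"dx": -1,"dy": 1.5,"dz": 13.8,"spin": 0,"grip": 100}]}}

```text
time_s: 13.42
tcp_pos: [0.6197, 0.0322, 0.1755]
eef_rot: [-179.7, 0.0, -90.0]
contact_force: [0.9, 0.9, 0.7]
gripper_width: 0.084
```

>>> {"name": "servo_tool", "arguments": {"targets": [{"dx": -2,"dy": 3,"dz": 0,"spin": 0,"grip": 100},{"dx": -4,"dy": 6,"dz": 0,"spin": 0,"grip": 100},{"dx": -6,"dy": 9,"dz": 0,"spin": 0,"grip": 100},{"dx": -8,"dy": 12,"dz": 0,"spin": 0,"grip": 100},{"dx": -10,"dy": 15,"dz": 0,"spin": 0,"grip": 100},{"dx": -12,"dy": 18,"dz": 0,"spin": 0,"grip": 100},{"dx": -13.1,"dy": 19.6,"dz": 0,"spin": 0,"grip": 100},{"dx": -13.3,"dy": 20,"dz": 0,"spin": 0,"grip": 100},{"dx": -13.3,"dy": 20,"dz": 0,"spin": 0,"grip": 100},{"dx": -13.3,"dy": 20,"dz": 0,"spin": 0,"grip": 100}]}}

```text
time_s: 14.25
tcp_pos: [0.4841, 0.2334, 0.1709]
eef_rot: [-180.0, 0.0, -90.0]
contact_force: [0.2, -0.5, -1.0]
gripper_width: 0.0874
```

```bash
python3 - <<'E'
from h import *
im,c=cap('wrist'); 
D=sum([[(round(d['p'],2),[int(x) for x in d['extent']]) for d in r.cut_out(k,'wrist')] for k in('att_90_center','att_70_center','att_110_center')],[])
print(ext(c,.483,.2345,.09).round(),D)
for _,e in D:
    p,er=fit([(c,e)],[.483,.2345,.09],.09); 
    if er<4: print(p.round(4),er)
cv2.polylines(im,[proj(c,model(.483,.2345,.09)).astype(int)],False,(0,255,0),1)
cv2.imwrite('pics/w4.png',im); print(r.get_state()['tcp_pos'])
cap('side','s4');cs=r.get_calibration('side')
print([(round(d['p'],2),[int(x) for x in d['extent']]) for d in r.cut_out('att_70_center','side')],ext(cs,.626,.0194,.07,.01).round(),ext(cs,.483,.2345,.09).round(),[d['extent'] for d in r.cut_out('att_90_center','side')])
E
```

```text
[297. 162. 345. 224.] [(0.87, [299, 163, 346, 221])]
[0.4818 0.2332] 2.6197314017333326
[0.48456355 0.23249617 0.17050804]
[(0.89, [318, 160, 342, 200]), (0.67, [234, 156, 410, 247]), (0.43, [372, 201, 404, 234])] [319. 163. 339. 200.] [194. 156. 218. 200.] [[194.2, 154.8, 219.3, 201.2]]
```

View pics/w4.png

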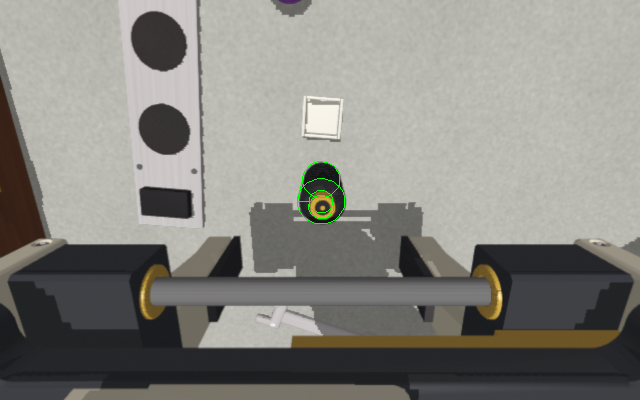

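The 90 is centred under the tool at wrist (321,195), and the side view confirms the 70 on pad 2.

>>> {"name": "servo_tool", "arguments": {"targets": [{"dx": -0.1,"dy": -0.05,"dz": -2,"spin": 0,"grip": 100},{"dx": -0.1,"dy": -0.05,"dz": -5,"spin": 0,"grip": 100},{"dx": -0.1,"dy": -0.05,"dz": -8,"spin": 0,"grip": 100},{"dx": -0.1,"dy": -0.05,"dz": -10.5,"spin": 0,"grip": 100},{"dx": -0.1,"dy": -0.05,"dz": -12,"spin": 0,"grip": 100},{"dx": -0.1,"dy": -0.05,"dz": -12.7,"spin": 0,"grip": 100},{"dx": -0.1,"dy": -0.05,"dz": -12.8,"spin": 0,"grip": 100},{"dx": -0.1,"dy": -0.05,"dz": -12.8,"spin": 0,"grip": 80},{"dx": -0.1,"dy": -0.05,"dz": -12.8,"spin": 0,"grip": 60},{"dx": -0.1,"dy": -0.05,"dz": -12.8,"spin": 0,"grip": 50}]}}

```text
time_s: 15.43
tcp_pos: [0.4838, 0.2335, 0.0438]
eef_rot: [-179.9, 0.1, -90.0]
contact_force: [-0.1, -0.8, 0.0]
gripper_width: 0.073
```

>>> {"name": "servo_tool", "arguments": {"targets": [{"dx": 0,"dy": 0,"dz": 0,"spin": 0,"grip": 45},{"dx": 0,"dy": 0,"dz": 0,"spin": 0,"grip": 40},{"dx": 0,"dy": 0,"dz": 0,"spin": 0,"grip": 35},{"dx": 0,"dy": 0,"dz": 0,"spin": 0,"grip": 30},{"dx": 0,"dy": 0,"dz": 0,"spin": 0,"grip": 30},{"dx": 0,"dy": 0,"dz": 0,"spin": 0,"grip": 30},{"dx": 0,"dy": 0,"dz": 0,"spin": 0,"grip": 30},{"dx": 0,"dy": 0,"dz": 0,"spin": 0,"grip": 30},{"dx": 0,"dy": 0,"dz": 0,"spin": 0,"grip": 30},{"dx": 0,"dy": 0,"dz": 0,"spin": 0,"grip": 30}]}}

```text
time_s: 16.27
tcp_pos: [0.4831, 0.2329, 0.0427]
eef_rot: [-180.0, 0.0, -90.0]
contact_force: [-1.1, -0.1, 3.5]
gripper_width: 0.0398
```

>>> {"name": "servo_tool", "arguments": {"targets": [{"dx": 0,"dy": 0,"dz": 0.5,"spin": 0,"grip": 30},{"dx": 0,"dy": 0,"dz": 2,"spin": 0,"grip": 30},{"dx": 0,"dy": 0,"dz": 4.5,"spin": 0,"grip": 30},{"dx": 0,"dy": 0,"dz": 7,"spin": 0,"grip": 30},{"dx": 0.8,"dy": -0.7,"dz": 8,"spin": 0,"grip": 30},{"dx": 2.4,"dy": -2.1,"dz": 8,"spin": 0,"grip": 30},{"dx": 4.6,"dy": -4.1,"dz": 8,"spin": 0,"grip": 30},{"dx": 6.9,"dy": -6.1,"dz": 8,"spin": 0,"grip": 30},{"dx": 9.2,"dy": -8.2,"dz": 8,"spin": 0,"grip": 30},{"dx": 11.5,"dy": -10.2,"dz": 8,"spin": 0,"grip": 30}]}}

```text
time_s: 17.1
tcp_pos: [0.5987, 0.1298, 0.1226]
eef_rot: [180.0, -0.0, -90.0]
contact_force: [0.7, 0.6, -1.4]
gripper_width: 0.0397
```

>>> {"name": "servo_tool", "arguments": {"targets": [{"dx": 1.8,"dy": -1.6,"dz": 0,"spin": 0,"grip": 30},{"dx": 3,"dy": -2.7,"dz": 0,"spin": 0,"grip": 30},{"dx": 3.55,"dy": -3.2,"dz": 0,"spin": 0,"grip": 30},{"dx": 3.55,"dy": -3.2,"dz": 0,"spin": 0,"grip": 30},{"dx": 3.55,"dy": -3.2,"dz": -1,"spin": 0,"grip": 30},{"dx": 3.55,"dy": -3.2,"dz": -2.5,"spin": 0,"grip": 30},{"dx": 3.55,"dy": -3.2,"dz": -4,"spin": 0,"grip": 30},{"dx": 3.55,"dy": -3.2,"dz": -5.2,"spin": 0,"grip": 30},{"dx": 3.55,"dy": -3.2,"dz": -5.9,"spin": 0,"grip": 30},{"dx": 3.55,"dy": -3.2,"dz": -6.2,"spin": 0,"grip": 30}]}}

```text
time_s: 17.93
tcp_pos: [0.6323, 0.0992, 0.059]
eef_rot: [179.9, -0.0, -90.0]
contact_force: [-0.0, -0.3, -1.4]
gripper_width: 0.0395
```

>>> {"name": "servo_tool", "arguments": {"targets": [{"dx": 0,"dy": 0,"dz": -0.3,"spin": 0,"grip": 30},{"dx": 0,"dy": 0,"dz": -0.5,"spin": 0,"grip": 30},{"dx": 0,"dy": 0,"dz": -0.65,"spin": 0,"grip": 30},{"dx": 0,"dy": 0,"dz": -0.75,"spin": 0,"grip": 30},{"dx": 0,"dy": 0,"dz": -0.8,"spin": 0,"grip": 30},{"dx": 0,"dy": 0,"dz": -0.8,"spin": 0,"grip": 30},{"dx": 0,"dy": 0,"dz": -0.8,"spin": 0,"grip": 30},{"dx": 0,"dy": 0,"dz": -0.8,"spin": 0,"grip": 30},{"dx": 0,"dy": 0,"dz": -0.8,"spin": 0,"grip": 30},{"dx": 0,"dy": 0,"dz": -0.8,"spin": 0,"grip": 30}]}}

```text
time_s: 18.77
tcp_pos: [0.6337, 0.0989, 0.0528]
eef_rot: [-180.0, 0.0, -90.0]
contact_force: [-0.3, -0.1, -0.5]
gripper_width: 0.0398
```

>>> {"name": "servo_tool", "arguments": {"targets": [{"dx": 0,"dy": 0,"dz": 0,"spin": 0,"grip": 50},{"dx": 0,"dy": 0,"dz": 0,"spin": 0,"grip": 60},{"dx": 0,"dy": 0,"dz": 0,"spin": 0,"grip": 70},{"dx": 0,"dy": 0,"dz": 0,"spin": 0,"grip": 75},{"dx": 0,"dy": 0,"dz": 0.5,"spin": 0,"grip": 75},{"dx": 0,"dy": 0,"dz": 2,"spin": 0,"grip": 75},{"dx": 0,"dy": 0,"dz": 5,"spin": 0,"grip": 80},{"dx": 0,"dy": 0,"dz": 8.5,"spin": 0,"grip": 90},{"dx": 0,"dy": 0,"dz": 12,"spin": 0,"grip": 100},{"dx": -0.5,"dy": -1,"dz": 14.7,"spin": 0,"grip": 100}]}}

```text
time_s: 19.6
tcp_pos: [0.6298, 0.0899, 0.203]
eef_rot: [-179.8, 0.0, -89.9]
contact_force: [1.4, -1.0, 0.7]
gripper_width: 0.0838
```

>>> {"name": "servo_tool", "arguments": {"targets": [{"dx": -1,"dy": -2,"dz": 0,"spin": 0,"grip": 100},{"dx": -2.8,"dy": -5.5,"dz": 0,"spin": 0,"grip": 100},{"dx": -4.5,"dy": -9,"dz": 0,"spin": 0,"grip": 100},{"dx": -6.3,"dy": -12.5,"dz": 0,"spin": 0,"grip": 100},{"dx": -8,"dy": -16,"dz": 0,"spin": 0,"grip": 100},{"dx": -9.8,"dy": -19.5,"dz": 0,"spin": 0,"grip": 100},{"dx": -11.5,"dy": -23,"dz": 0,"spin": 0,"grip": 100},{"dx": -13.3,"dy": -26.5,"dz": 0,"spin": 0,"grip": 100},{"dx": -15,"dy": -30,"dz": 0,"spin": 0,"grip": 100},{"dx": -15.7,"dy": -32.5,"dz": 0,"spin": 0,"grip": 100}]}}

```text
time_s: 20.43
tcp_pos: [0.4693, -0.2381, 0.2004]
eef_rot: [-180.0, -0.0, -90.0]
contact_force: [0.4, -0.8, -0.2]
gripper_width: 0.0871
```

>>> {"name": "servo_tool", "arguments": {"targets": [{"dx": -0.3,"dy": -0.9,"dz": 0,"spin": 0,"grip": 100},{"dx": -0.3,"dy": -1.1,"dz": 0,"spin": 0,"grip": 100},{"dx": -0.3,"dy": -1.1,"dz": 0,"spin": 0,"grip": 100},{"dx": -0.3,"dy": -1.1,"dz": 0,"spin": 0,"grip": 100},{"dx": -0.3,"dy": -1.1,"dz": 0,"spin": 0,"grip": 100},{"dx": -0.3,"dy": -1.1,"dz": 0,"spin": 0,"grip": 100},{"dx": -0.3,"dy": -1.1,"dz": 0,"spin": 0,"grip": 100},{"dx": -0.3,"dy": -1.1,"dz": 0,"spin": 0,"grip": 100},{"dx": -0.3,"dy": -1.1,"dz": 0,"spin": 0,"grip": 100},{"dx": -0.3,"dy": -1.1,"dz": 0,"spin": 0,"grip": 100}]}}

```text
time_s: 21.27
tcp_pos: [0.4686, -0.2469, 0.1995]
eef_rot: [180.0, 0.0, -90.0]
contact_force: [-0.3, 0.7, -0.2]
gripper_width: 0.0877
```

```bash
python3 - <<'E'
from h import *
im,c=cap('wrist'); 
D=sum([[(round(d['p'],2),[int(x) for x in d['extent']]) for d in r.cut_out(k,'wrist')] for k in('att_110_center','att_90_center')],[])
print(ext(c,.4675,-.2459,.11).round(),D)
for _,e in D:
    p,er=fit([(c,e)],[.4675,-.2459,.11],.11); 
    if er<6: print(p.round(4),er)
cv2.polylines(im,[proj(c,model(.4675,-.2459,.11)).astype(int)],False,(0,255,0),1)
cv2.imwrite('pics/w5.png',im); print(r.get_state()['tcp_pos'])
cap('side','s5');cs=r.get_calibration('side')
print([(round(d['p'],2),[int(x) for x in d['extent']]) for d in r.cut_out('att_90_center','side')],ext(cs,.6325,.0998,.09,.01).round())
E
```

```text
[298. 157. 344. 220.] [(0.78, [299, 157, 344, 220])]
[ 0.4671 -0.2459] 0.46203273279934365
[ 0.46856789 -0.24704509  0.19954361]
[(0.71, [293, 143, 312, 186])] [291. 142. 311. 186.]
```

View pics/w5.png

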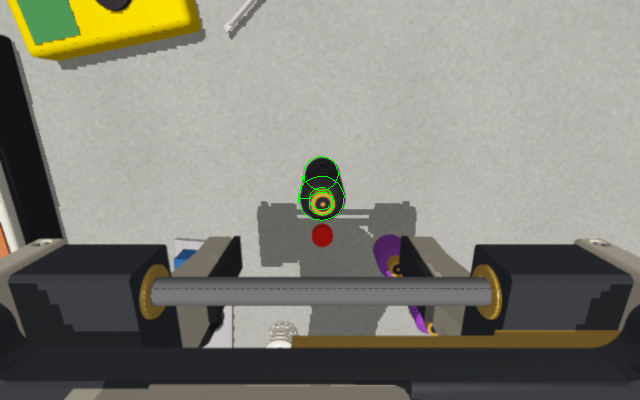

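The fit agrees to 0.5 px, so descend and grip the 110. The side view confirms the 90 on pad 3.

>>> {"name": "servo_tool", "arguments": {"targets": [{"dx": 0,"dy": 0,"dz": -2,"spin": 0,"grip": 100},{"dx": 0,"dy": 0,"dz": -5,"spin": 0,"grip": 100},{"dx": 0,"dy": 0,"dz": -8,"spin": 0,"grip": 100},{"dx": 0,"dy": 0,"dz": -10.5,"spin": 0,"grip": 100},{"dx": 0,"dy": 0,"dz": -12.5,"spin": 0,"grip": 100},{"dx": 0,"dy": 0,"dz": -13.7,"spin": 0,"grip": 100},{"dx": 0,"dy": 0,"dz": -14.2,"spin": 0,"grip": 100},{"dx": 0,"dy": 0,"dz": -14.2,"spin": 0,"grip": 80},{"dx": 0,"dy": 0,"dz": -14.2,"spin": 0,"grip": 60},{"dx": 0,"dy": 0,"dz": -14.2,"spin": 0,"grip": 50}]}}

```text
time_s: 22.35
tcp_pos: [0.4694, -0.2473, 0.0586]
eef_rot: [-179.9, -0.0, -90.0]
contact_force: [-0.3, -0.2, 1.0]
gripper_width: 0.073
```

>>> {"name": "servo_tool", "arguments": {"targets": [{"dx": 0,"dy": 0,"dz": 0,"spin": 0,"grip": 45},{"dx": 0,"dy": 0,"dz": 0,"spin": 0,"grip": 40},{"dx": 0,"dy": 0,"dz": 0,"spin": 0,"grip": 35},{"dx": 0,"dy": 0,"dz": 0,"spin": 0,"grip": 30},{"dx": 0,"dy": 0,"dz": 0,"spin": 0,"grip": 30},{"dx": 0,"dy": 0,"dz": 0,"spin": 0,"grip": 30},{"dx": 0,"dy": 0,"dz": 0,"spin": 0,"grip": 30},{"dx": 0,"dy": 0,"dz": 0,"spin": 0,"grip": 30},{"dx": 0,"dy": 0,"dz": 0,"spin": 0,"grip": 30},{"dx": 0,"dy": 0,"dz": 0,"spin": 0,"grip": 30}]}}

```text
time_s: 23.18
tcp_pos: [0.4685, -0.2471, 0.0577]
eef_rot: [180.0, -0.0, -90.0]
contact_force: [-1.1, -0.2, 3.3]
gripper_width: 0.0398
```

>>> {"name": "servo_tool", "arguments": {"targets": [{"dx": 0,"dy": 0,"dz": 0.5,"spin": 0,"grip": 30},{"dx": 0,"dy": 0,"dz": 2,"spin": 0,"grip": 30},{"dx": 0,"dy": 0,"dz": 4.5,"spin": 0,"grip": 30},{"dx": 0,"dy": 0,"dz": 7.5,"spin": 0,"grip": 30},{"dx": 0,"dy": 0,"dz": 10.5,"spin": 0,"grip": 30},{"dx": 0,"dy": 0,"dz": 13,"spin": 0,"grip": 30},{"dx": 0.3,"dy": 0.7,"dz": 14,"spin": 0,"grip": 30},{"dx": 1,"dy": 2.5,"dz": 14,"spin": 0,"grip": 30},{"dx": 2,"dy": 5,"dz": 14,"spin": 0,"grip": 30},{"dx": 3.2,"dy": 8,"dz": 14,"spin": 0,"grip": 30}]}}

```text
time_s: 24.02
tcp_pos: [0.5, -0.1665, 0.1971]
eef_rot: [180.0, 0.0, -90.1]
contact_force: [1.3, -0.5, -2.2]
gripper_width: 0.0399
```

>>> {"name": "servo_tool", "arguments": {"targets": [{"dx": 1.2,"dy": 3,"dz": 0,"spin": 0,"grip": 30},{"dx": 2.4,"dy": 6,"dz": 0,"spin": 0,"grip": 30},{"dx": 3.6,"dy": 9,"dz": 0,"spin": 0,"grip": 30},{"dx": 4.8,"dy": 12,"dz": 0,"spin": 0,"grip": 30},{"dx": 6.1,"dy": 15,"dz": 0,"spin": 0,"grip": 30},{"dx": 7.3,"dy": 18,"dz": 0,"spin": 0,"grip": 30},{"dx": 8.6,"dy": 21,"dz": 0,"spin": 0,"grip": 30},{"dx": 9.8,"dy": 24,"dz": 0,"spin": 0,"grip": 30},{"dx": 11,"dy": 27,"dz": 0,"spin": 0,"grip": 30},{"dx": 12.2,"dy": 30,"dz": 0,"spin": 0,"grip": 30}]}}

```text
time_s: 24.85
tcp_pos: [0.6222, 0.1349, 0.1964]
eef_rot: [179.9, -0.0, -90.0]
contact_force: [0.7, -1.0, -2.5]
gripper_width: 0.0396
```

>>> {"name": "servo_tool", "arguments": {"targets": [{"dx": 1,"dy": 2.3,"dz": 0,"spin": 0,"grip": 30},{"dx": 1.6,"dy": 3.8,"dz": 0,"spin": 0,"grip": 30},{"dx": 1.85,"dy": 4.5,"dz": 0,"spin": 0,"grip": 30},{"dx": 1.85,"dy": 4.5,"dz": 0,"spin": 0,"grip": 30},{"dx": 1.85,"dy": 4.5,"dz": -1.5,"spin": 0,"grip": 30},{"dx": 1.85,"dy": 4.5,"dz": -4,"spin": 0,"grip": 30},{"dx": 1.85,"dy": 4.5,"dz": -7,"spin": 0,"grip": 30},{"dx": 1.85,"dy": 4.5,"dz": -9.5,"spin": 0,"grip": 30},{"dx": 1.85,"dy": 4.5,"dz": -11.2,"spin": 0,"grip": 30},{"dx": 1.85,"dy": 4.5,"dz": -12,"spin": 0,"grip": 30}]}}

```text
time_s: 25.68
tcp_pos: [0.6389, 0.1757, 0.0746]
eef_rot: [179.7, -0.1, -90.1]
contact_force: [-0.9, 0.1, -2.8]
gripper_width: 0.0397
```

>>> {"name": "servo_tool", "arguments": {"targets": [{"dx": 0,"dy": 0,"dz": -0.2,"spin": 0,"grip": 30},{"dx": 0,"dy": 0,"dz": -0.4,"spin": 0,"grip": 30},{"dx": 0,"dy": 0,"dz": -0.6,"spin": 0,"grip": 30},{"dx": 0,"dy": 0,"dz": -0.8,"spin": 0,"grip": 30},{"dx": 0,"dy": 0,"dz": -0.9,"spin": 0,"grip": 30},{"dx": 0,"dy": 0,"dz": -1,"spin": 0,"grip": 30},{"dx": 0,"dy": 0,"dz": -1,"spin": 0,"grip": 30},{"dx": 0,"dy": 0,"dz": -1,"spin": 0,"grip": 30},{"dx": 0,"dy": 0,"dz": -1,"spin": 0,"grip": 30},{"dx": 0,"dy": 0,"dz": -1,"spin": 0,"grip": 30}]}}

```text
time_s: 26.52
tcp_pos: [0.6412, 0.178, 0.0678]
eef_rot: [-180.0, 0.0, -90.0]
contact_force: [-0.2, -0.2, -1.4]
gripper_width: 0.0396
```

>>> {"name": "servo_tool", "arguments": {"targets": [{"dx": 0,"dy": 0,"dz": 0,"spin": 0,"grip": 50},{"dx": 0,"dy": 0,"dz": 0,"spin": 0,"grip": 60},{"dx": 0,"dy": 0,"dz": 0,"spin": 0,"grip": 70},{"dx": 0,"dy": 0,"dz": 0,"spin": 0,"grip": 75},{"dx": 0,"dy": 0,"dz": 0.5,"spin": 0,"grip": 75},{"dx": 0,"dy": 0,"dz": 2,"spin": 0,"grip": 75},{"dx": 0,"dy": 0,"dz": 5,"spin": 0,"grip": 75},{"dx": 0,"dy": 0,"dz": 8.5,"spin": 0,"grip": 75},{"dx": 0,"dy": 0,"dz": 12,"spin": 0,"grip": 75},{"dx": 0,"dy": 0,"dz": 15,"spin": 0,"grip": 75}]}}

```text
time_s: 27.35
tcp_pos: [0.6414, 0.1779, 0.2207]
eef_rot: [-179.9, 0.0, -90.0]
contact_force: [-0.0, 0.0, -0.1]
gripper_width: 0.0658
```

>>> {"name": "servo_tool", "arguments": {"targets": [{"dx": 0,"dy": -2,"dz": 2,"spin": 0,"grip": 75},{"dx": 0,"dy": -4,"dz": 4,"spin": 0,"grip": 75},{"dx": 0,"dy": -6,"dz": 6,"spin": 0,"grip": 75},{"dx": 0,"dy": -8,"dz": 8,"spin": 0,"grip": 75},{"dx": 0,"dy": -10,"dz": 10,"spin": 0,"grip": 75},{"dx": 0,"dy": -11,"dz": 10,"spin": 0,"grip": 75},{"dx": 0,"dy": -12,"dz": 10,"spin": 0,"grip": 75},{"dx": 0,"dy": -12,"dz": 10,"spin": 0,"grip": 75},{"dx": 0,"dy": -12,"dz": 10,"spin": 0,"grip": 75},{"dx": 0,"dy": -12,"dz": 10,"spin": 0,"grip": 75}]}}

```text
time_s: 28.18
tcp_pos: [0.6407, 0.0583, 0.3165]
eef_rot: [179.9, -0.0, -90.0]
contact_force: [-0.3, 1.5, 0.6]
gripper_width: 0.066
```

```bash
python3 - <<'E'
from h import *
T=((.6193,-.0585,.05),(.626,.0194,.07),(.6325,.0998,.09),(.640,.179,.11))
O=[]
for n in('side','wrist'):
    im,c=cap(n)
    for t in T:
        k='att_%d_center'%round(t[2]*1000); e0=ext(c,*t,.01)
        D=[d['extent'] for d in r.cut_out(k,n)]
        D=[d for d in D if np.abs(np.array(d)-e0).max()<15]
        if D: p,er=fit([(c,D[0])],t,t[2],.01);print(n,k,((p-t[:2])*1000).round(1),er.round(1))
        else: print(n,k,'none')
        q=np.array(t[:2]); cv2.polylines(im,[proj(c,np.c_[q[0]+.02*np.cos(A),q[1]+.02*np.sin(A),0*A+.01]).astype(int)],True,(0,255,0),1)
        cv2.polylines(im,[proj(c,np.c_[q[0]+.01*np.cos(A),q[1]+.01*np.sin(A),0*A+.01+t[2]]).astype(int)],True,(0,0,255),1)
    O.append(im)
cv2.imwrite('pics/f1.png',cv2.resize(O[0][100:260,200:440],None,fx=3,fy=3));cv2.imwrite('pics/f2.png',O[1]);print(r.get_state()['tcp_pos'])
E
```

```text
side att_50_center [ 2.  -3.1] 0.6
side att_70_center [-3.  -4.7] 2.0
side att_90_center [-5.3 -8.6] 1.5
side att_110_center [-7.6 -7.2] 1.5
wrist att_50_center [-3.1 -0.5] 3.1
wrist att_70_center [ 0.7 -1.1] 1.2
wrist att_90_center [-1.7 -3.2] 1.5
wrist att_110_center [-1.   0.7] 1.6
[0.6410577  0.05805042 0.3175212 ]
```

View pics/f1.png

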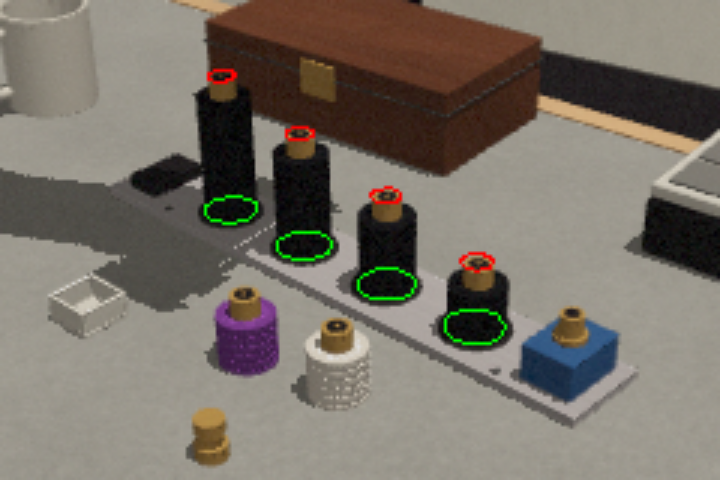

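View pics/f2.png

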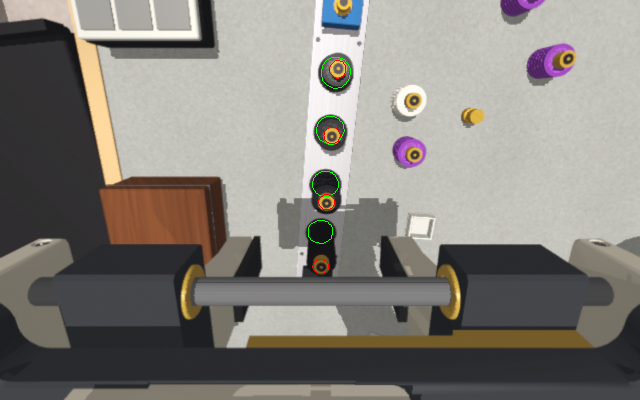

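The overlays in both views coincide with the collars and feet on all four pads, with the port at the short end. The side boxes run low because they include the black pads. Handing in.

```bash
python3 -c "
from plant import r
print(r.close_job(), r.get_state()['time_s'])"
```

```text
the job is handed in; nothing more can be done
the job is handed in; nothing more can be done
```

I stood the four attenuators on the strip in order of height, 50, 70, 90 and 110 mm, with the 50 on the pad nearest the blue port block. I lowered each one slowly and released it on its pad. The job was handed in at about 29 s of the 106 s allowed; no verdict is reported.

- **Wrist view:** the last fits put every axis within about 4 mm of its pad centre, against the 12 mm limit.
- **Upright and clear:** the overlays of feet and collar tops in the side and wrist views show all four upright on the pads, with the gripper well clear. The purple and white look-alikes were not touched.
- **Disagreement:** fits from the networks' side-view boxes gave larger offsets, about 4 to 10 mm. I put this down to the boxes taking in part of the black pads, since the side overlay itself showed no such shift.
- **Refused move:** the first move call was refused because its rows left out some values. Nothing moved, and I resent it complete.

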